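# Clamp a key-rack blank and prick its two marks on a punch stand

### The job

Wind the vise crank clockwise until the wooden blank is held tight. Then slide the cross table by its grip post to bring the blank's left cross (as seen from the robot) under the punch point and press the palm cap right down to prick it; do the same at the right cross, pricking nowhere else. Leave the table standing there with the punch risen and the blank still tight in the vise, and do not disturb the things lying about.

Things in the scene. Friction and masses are not known exactly. Their poses are not given: they have to be found in the camera images.
- stand: grey punch stand, may be turned a little about z. Slab 240 x 470 x 14 mm, 36 mm round column, 316 mm high, 285 mm right (-y) of the origin, and an arm 36 mm wide, 262 to 296 mm above the bench, from the column along +y to the 42 mm boss that guides the punch (24 mm sleeve under it, down to 198 mm). Origin: on the bench plumb under the punch point; x away from the robot, y left, z up
- cross: bed of the cross table, bolted on the slab parallel to the stand; origin under its centre, 14 mm above the bench. Its saddle slides 40 mm either way along x, on that the table top (64 mm above the bench) 50 mm either way along y; both start in mid travel, drag with about 8 N each and stay where left. The table top carries vise and grip post
- post (a point): centre of the top face of the upright grip post by which the table is pushed and pulled: dark steel cylinder, 18 mm in diameter, top 100 mm above the bench, 36 mm of it free, on a lug at the table's robot side, 100 mm nearer the robot and 45 mm left of the table's middle; nearest vise part 50 mm away
- crank_knob (a point): centre of the black knob (22 mm in diameter, 18 mm wide along y, flat ends, turns freely on its pin) at the end of the vise crank. It runs round the hub on a 40 mm circle in the stand's x-z plane, 46 mm right of the vise's end bracket (only the 12 mm screw between). The stand's arm is right above: reach in with the gripper leaning back to the robot, 35 to 40 degrees from vertical, a finger left and right of the knob
- crank_hub (a point): centre of the crank hub (18 mm in diameter, 16 mm long), 80 mm above the bench, on the screw's axis, which runs along y. An 8 mm round lever joins it to the knob. Screw, hub and crank travel left with the moving jaw
- crank (a joint): turn of the crank, rad, about the stand's +y; grows clockwise seen from its right-hand end (over the top, away from the robot); 10 mm of jaw a turn. At 0 the knob is near the bottom, on the robot's side, at 2.88 straight above the hub. Starts at 0.3 to 1.5, drags with 2.5 N at the knob; firm from about 3.1, where the blank meets both jaws; tight with 6 to 8 N at the knob, by about 4. Self-locking
- jaw: moving jaw of the vise with its screw and crank, dark steel, 76 mm long in x, right of the blank, its top 90 mm above the bench; origin at the middle of the table top, at the height of the cross table's origin. The fixed jaw is left of the blank
- blank: plain light wood key-rack blank, 64 (x) x 90 (y) x 20 mm, loose between the jaws on the vise bed, its top 94 mm above the bench, with two pencilled crosses; origin: centre of its underside, axes nearly parallel to the stand's
- mark_left (a point): left cross (12 mm pencil lines) on the blank's top, 24 mm left (+y) of and 12 mm beyond (+x) the blank's centre
- mark_right (a point): right cross on the blank's top, 24 mm right (-y) of and 12 mm nearer the robot (-x) than the blank's centre
- tip (a point): the punch point, lower end of the 12 mm steel punch rod, 104 mm above the bench at rest: 10 mm above the blank
- quill: the punch: vertical steel rod that slides down through the boss on a weak return spring; origin at its point
- cap_top (a point): centre of the top of the punch's black palm cap (44 mm in diameter, flat top 36 mm), 335 mm above the bench at rest. Pushed straight down, it brings the point to the blank in 10 mm against 4 to 6 N; then a stiffer spring gives 12 mm more (about 18 N at the stop). 16 mm in all makes the prick, 20 mm surely; let go, it rises by itself
- pot_a: bystander: white paint pot, 52 mm wide, 55 mm high, on the slab beyond the arm. Origin under its centre
- hook_tin: bystander: open aluminium tin, 60 x 45 x 20 mm, on the slab's right front corner. Origin under its centre
- pot_b: bystander: white paint pot, 64 mm wide, 70 mm high, on the bench left of the stand. Origin under its centre
- spare: bystander: spare blank, 64 x 90 x 20 mm, without crosses, flat on the bench near the robot on the left
- driver: bystander: screwdriver, 190 mm long, lying on the bench near the robot on the right
- brush_pot: bystander: white ceramic pot with brushes, 80 mm wide, 220 mm high in all, left of the stand. Origin under its centre
- slip_jar: bystander: glass jar with dark lid, 84 mm wide, 120 mm high, right of the stand. Origin under its centre
- plate_disc: bystander: flat white ceramic disc, 110 mm in diameter, 6 mm thick, on the bench right of the stand

How it is judged:
By the outcome, as a careful person would: the job done as asked, in the order asked, and still so for the second after the job is handed in, with the robot touching nothing.
It also fails if it takes over 72 s, if anything falls off the work surface, if the arm or the gripper's body presses on something with over 40 N, if the wrist force passes 120 N, or if a joint passes its speed limit or range.

### The arm

A 6-joint arm with a two-finger parallel gripper is mounted at the origin on the work surface. World frame = base frame: x ahead of the robot, y to its left, z up, the work surface at z = 0. Lengths are in m, angles in rad, forces in N, time in s.
With the tool pointing down it reaches from about 0.35 to 0.975 m from the base axis. Payload 4.9 kg.
Tool frame: the origin (TCP) lies at the very end of the fingers, on their centre line; the grasp point (between the pads) lies 19 mm behind it; z points along the fingers, y is the line along which they close (so a half turn about z gives the same grasp; the last joint's range is limited). The gripper opens to 85 mm and grips with 20 to 120 N. Pads are 22 mm wide; open, the fingers measure 114 mm over their backs; the gripper's body (76 mm by 85 mm) begins 54 mm behind the grasp point. The pads swing forward as they close: fully open they stand 13 mm farther back than shut.
Start: joints at [1.222, 0.053, 1.613, -0, 1.476, -0.119], TCP at [0.142, 0.609, 0.231] pointing down, gripper open.
Joint ranges: [-3.01, 3.01], [-1.01, 2.22], [0.06, 2.58], [-1.02, 4.17], [0.09, 2.62], [-3.14, 3.14]. Speed limits (rad/s): [2.57, 2.57, 3.14, 3.14, 3.14, 3.14].

### API

Orientations are given as a rotation vector (axis times angle).
In Python, from station import ctrl, imaging gives the robot as it stands.
- The arm moves only by the tool play_rows, never from a script. Its argument "series" is a list of rows, each a list of 3 entries, a list of its own where there are three numbers: the opening, from 0 (shut) to 1 (fully open), then the shift along the tool's x, y, z each as a share of 0.05 m, from -1 to 1, then the turn, a rotation vector about the tool's x, y, z each as a share of 8 degrees, from -1 to 1. In form: [[grip, [dx, dy, dz], [ax, ay, az]], ...]. A call has 1 to 8 rows; each row shifts and turns the commanded pose from where the row before left it, along the tool's axes as they then stand; what a row does not reach is not made up. A row lasts 1/8 s, in which the tool goes at most 62.5 mm and 10.7 degrees, less where a joint would pass 70% of its speed; a pose out of reach is approached as far as the arm can. A call with a number of a shift or a turn outside -1 to 1 is refused whole. A call with a gripper value outside its range is refused whole. The fingers move at their own pace and stop on an object; "force" is the grip in N (left out, the last holds). Time passes only in rows, so rows that do not move let the fingers close. It gives the time, the measured TCP pose, the force, the opening and the grip force at its end, in the units of the state.
- ctrl.get_obs(): the state, without advancing time (a new reading comes with each control period).
- imaging.get_image(name): name is "scene" or "top" or "wrist"; returns a dict with "color" (384x512x3 uint8, blue, green, red), "fx", "fy", "cx", "cy" (pixels), "extrinsics" (4x4, takes a point from world to camera coordinates); the wrist camera has in their place "hand_eye" (4x4, takes a point from camera to tool coordinates, whose origin is the TCP and whose axes are the flange's). Camera axes: x right, y down, z forward; pixel columns grow to the right and rows downward; lengths in m; the calibration is good to about 2 mm. A picture is of the moment at which its call begins: read the wrist's pose just before it. There is no depth.
- ctrl.finish_job(): hands the job in; it is judged then, once.
The state is a dict: "t": time; "q": joint angles; "dq": joint speeds; "effort": joint torques, N m; "tool_pos": TCP position; "tool_rot": TCP orientation; "contact_force": force on the tool from outside, world axes, zero at the start; "wrist_torque": the same for the moment, N m; "opening": finger opening in m; "grip_force": force on a finger pad.
Only numpy, scipy, OpenCV 4.12 (cv2) and the standard library are available. Lean on these libraries where they do the work, as an engineer would, in place of code of your own. Each camera call takes 0.05 s, during which the arm holds its last target. There are 200 camera calls.

## Working session

There is one attempt and no reset: what is moved stays moved. The work goes in short steps, Python scripts to look and compute and a tool call to move; the robot and the scene stay as the last step left them, time stands still between calls to the robot, and variables do not carry over. Pictures are saved under pics/ and viewed, at most 10 in all, crops included, and the job is handed in when it is done.

Besides the shell and the picture viewer there is one more tool, called after ">>>" in YAML: its name, and indented under it one key for each argument. play_rows: Moves the arm, as the interface text tells. Shift numbers are shares of 0.05 m and turn numbers shares of 8 degrees, none past 1 either way. Its arguments: {"type":"object","properties":{"series":{"type":"array"},"force":{"type":"number"}},"required":["series"]}

```bash
mkdir -p pics; python3 - <<'E'
from station import ctrl, imaging
import cv2, json, numpy as np
o=ctrl.get_obs(); print(o)
for n in("scene","top"):
    d=imaging.get_image(n); cv2.imwrite(f"pics/{n}0.png",d["color"])
    np.savez(f"{n}.npz",**{k:np.array(v) for k,v in d.items() if k!='color'})
    print(n,d["fx"],d["fy"],d["cx"],d["cy"],np.round(d["extrinsics"],4).tolist())
a=cv2.imread("pics/scene0.png");b=cv2.imread("pics/top0.png")
E
```

```text
{'t': 0.0, 'q': array([ 1.22201848e+00,  5.33204651e-02,  1.61431438e+00,  3.68773847e-05,
        1.47601098e+00, -1.18975316e-01]), 'dq': array([-0.00065464,  0.00119693,  0.00082286,  0.00028227, -0.00033774,
        0.0002821 ]), 'effort': array([-1.01888570e-03, -3.93691671e+01, -3.70169950e+01, -8.96865072e-05,
        6.87075168e-03,  1.77015232e-05]), 'tool_pos': array([0.1421223 , 0.60797611, 0.23007342]), 'tool_rot': array([-0.3601259 , -3.120367  ,  0.00312344]), 'contact_force': array([-0.22053539, -0.44251132,  0.34124247]), 'wrist_torque': array([ 0.01251963,  0.01169394, -0.04959179]), 'grip_force': 0.0, 'opening': 0.08530950900664369}
scene 378.65412702988453 378.65412702988453 255.01353024342933 191.48665648763298 [[0.764, 0.6452, 0.0053, -0.4374], [0.445, -0.5209, -0.7285, -0.0928], [-0.4673, 0.5589, -0.685, 1.6477], [0.0, 0.0, 0.0, 1.0]]
top 412.9232074814741 412.9232074814741 254.5744525162898 195.80460356092476 [[0.0108, -0.9998, 0.0156, -0.0163], [-0.9889, -0.013, -0.1477, 0.5558], [0.1479, -0.0138, -0.9889, 1.7551], [0.0, 0.0, 0.0, 1.0]]
```

View pics/scene0.png

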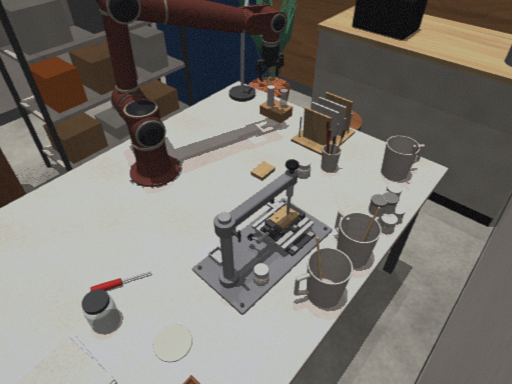

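View pics/top0.png

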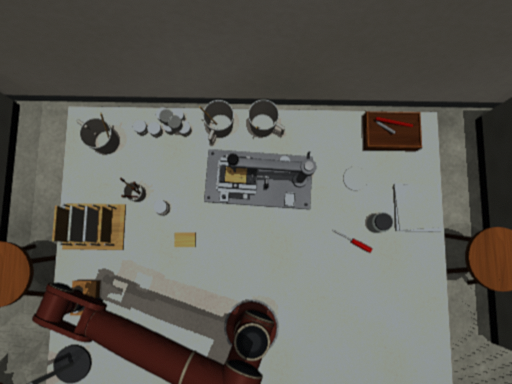

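The scene view shows the stand with its cap at (292,165) and column at (227,220). The top view shows the cap at (233,160), the column at (308,160) and the blank at (236,173). Next I'll enlarge both.

```bash
python3 - <<'E'
import cv2, numpy as np
a=cv2.imread("pics/scene0.png")[150:300,190:340];b=cv2.imread("pics/top0.png")[140:220,196:324]
a=cv2.resize(a,(600,600),interpolation=cv2.INTER_CUBIC)
cv2.imwrite("pics/s1.png",a)
b=cv2.resize(b,(768,480),interpolation=cv2.INTER_CUBIC)
cv2.imwrite("pics/t1.png",cv2.convertScaleAbs(b,alpha=1.3,beta=20))
E
```

```text
(no output)
```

View pics/s1.png

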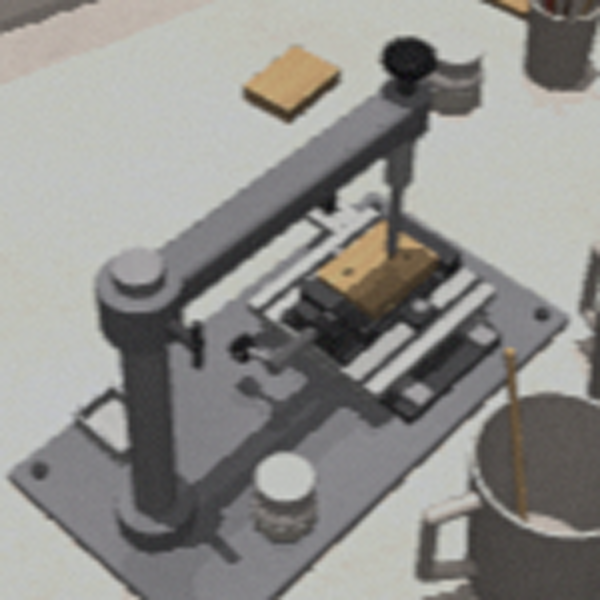

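View pics/t1.png

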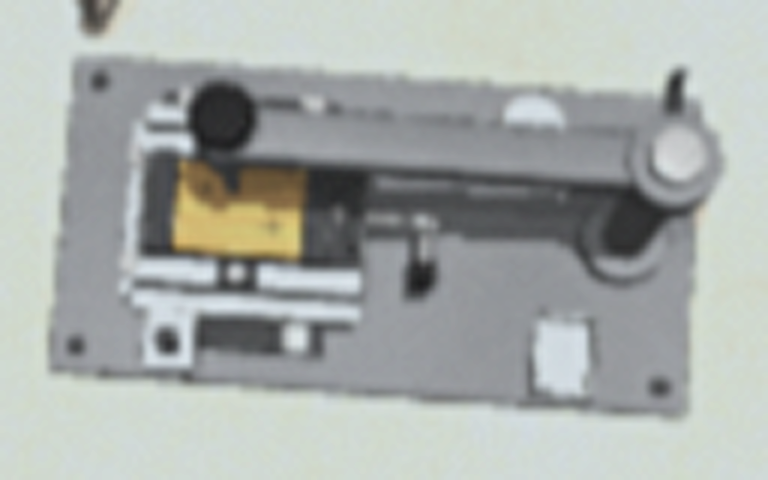

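In the scene crop I read the cap top at (410,54) and the column top at (139,268). In the top crop: cap (222,116), column top (680,155), post (168,340), knob (420,278), hub (425,222), right cross (272,225).

```bash
cat > h.py <<'E'
import numpy as np, cv2
from scipy.spatial.transform import Rotation as R
def ray(n,u,v):
    d=np.load(n+".npz"); E=d["extrinsics"]; r=np.array([(u-d["cx"])/d["fx"],(v-d["cy"])/d["fy"],1.])
    return -E[:3,:3].T@E[:3,3], E[:3,:3].T@r
def atz(n,u,v,z):
    c,r=ray(n,u,v); return c+r*(z-c[2])/r[2]
def proj(n,p):
    d=np.load(n+".npz"); q=d["extrinsics"]@np.append(p,1); return [d["fx"]*q[0]/q[2]+d["cx"],d["fy"]*q[1]/q[2]+d["cy"]]
S=lambda x,y:("scene",190+(x+.5)/4-.5,150+(y+.5)/4-.5)
T=lambda x,y:("top",196+(x+.5)/6-.5,140+(y+.5)/6-.5)
E
python3 - <<'E'
from h import *
np.set_printoptions(precision=4,suppress=True)
for n,p,z in [("capT",T(222,116),.335),("capS",S(410,54),.335),("colT",T(680,155),.316),("colS",S(139,268),.316),("post",T(168,340),.1),("hub",T(425,222),.08),("knob",T(420,278),.08),("knob.05",T(420,278),.05),("knobS",S(240,348),.08),("knobS.05",S(240,348),.05),("mr",T(272,225),.094),("mrS",S(348,272),.094)]+[(f"slab{i}",T(*q),.014) for i,q in enumerate([(98,80),(75,345),(660,388)])]:
    print(n,atz(*p,z))
E
```

```text
capT [0.6481 0.0768 0.335 ]
capS [0.6531 0.0775 0.335 ]
colT [ 0.632  -0.2071  0.316 ]
colS [ 0.6366 -0.2061  0.316 ]
post [0.5436 0.1214 0.1   ]
hub [ 0.6342 -0.059   0.08  ]
knob [ 0.5935 -0.0557  0.08  ]
knob.05 [ 0.5987 -0.0569  0.05  ]
knobS [ 0.6038 -0.0658  0.08  ]
knobS.05 [ 0.5873 -0.0468  0.05  ]
mr [0.6277 0.05   0.094 ]
mrS [0.6271 0.0513 0.094 ]
slab0 [0.7518 0.1832 0.014 ]
slab1 [0.5516 0.1948 0.014 ]
slab2 [ 0.5253 -0.2356  0.014 ]
```

```bash
cat >> h.py <<'E'
PSI=-0.0585; E1=np.array([np.cos(PSI),np.sin(PSI),0]); E2=np.array([-np.sin(PSI),np.cos(PSI),0]); K=np.array([0,0,1.])
O=np.array([.6505,.0772,0])
def lean(deg):
    a=np.radians(deg); z=np.sin(a)*E1-np.cos(a)*K; return R.from_matrix(np.c_[np.cross(E2,z),E2,z])
def plan(pos,rot,n,o=None,q=True):
    "rows in tool units, from measured or given pose"
    p0,r0=o; rv=(r0.inv()*rot).as_rotvec(); out=[]
    for i in range(n):
        ri=r0*R.from_rotvec(rv*i/n)
        out.append([np.round(ri.inv().apply((pos-p0)/n)/.05,2).tolist(),np.round(np.degrees(rv/n)/8,2).tolist()])
    return out
def cur():
    from station import ctrl
    s=ctrl.get_obs(); return s["tool_pos"],R.from_rotvec(s["tool_rot"])
E
python3 - <<'E'
from h import *
L=lean(38); zt=L.as_matrix()[:,2]
k=np.array([.596,-.0565,.0658])
for r in plan(k-.1*zt+np.array([0,0,.06]),L,16,cur()): print(r)
E
```

```text
[[-0.67, -0.69, 0.03], [-0.03, -0.3, -0.07]]
[[-0.66, -0.7, 0.06], [-0.03, -0.3, -0.07]]
[[-0.65, -0.71, 0.08], [-0.03, -0.3, -0.07]]
[[-0.64, -0.71, 0.11], [-0.03, -0.3, -0.07]]
[[-0.62, -0.72, 0.13], [-0.03, -0.3, -0.07]]
[[-0.61, -0.73, 0.15], [-0.03, -0.3, -0.07]]
[[-0.6, -0.73, 0.17], [-0.03, -0.3, -0.07]]
[[-0.58, -0.74, 0.2], [-0.03, -0.3, -0.07]]
[[-0.56, -0.75, 0.22], [-0.03, -0.3, -0.07]]
[[-0.55, -0.75, 0.24], [-0.03, -0.3, -0.07]]
[[-0.53, -0.76, 0.26], [-0.03, -0.3, -0.07]]
[[-0.51, -0.77, 0.28], [-0.03, -0.3, -0.07]]
[[-0.49, -0.77, 0.29], [-0.03, -0.3, -0.07]]
[[-0.47, -0.78, 0.31], [-0.03, -0.3, -0.07]]
[[-0.45, -0.78, 0.33], [-0.03, -0.3, -0.07]]
[[-0.43, -0.79, 0.34], [-0.03, -0.3, -0.07]]
```

>>> play_rows:
  series:
    - [0.45,[-0.67,-0.69,0.03],[-0.03,-0.3,-0.07]]
    - [0.45,[-0.66,-0.7,0.06],[-0.03,-0.3,-0.07]]
    - [0.45,[-0.65,-0.71,0.08],[-0.03,-0.3,-0.07]]
    - [0.45,[-0.64,-0.71,0.11],[-0.03,-0.3,-0.07]]
    - [0.45,[-0.62,-0.72,0.13],[-0.03,-0.3,-0.07]]
    - [0.45,[-0.61,-0.73,0.15],[-0.03,-0.3,-0.07]]
    - [0.45,[-0.6,-0.73,0.17],[-0.03,-0.3,-0.07]]
    - [0.45,[-0.58,-0.74,0.2],[-0.03,-0.3,-0.07]]
  force: 40

```text
t: 1.1
tool_pos: [0.3392, 0.2766, 0.2177]
tool_rot: [0.21, 2.796, -0.008]
contact_force: [0.6, 0.8, 0.1]
opening: 0.0385
grip_force: 0.0
```

>>> play_rows:
  series:
    - [0.45,[-0.56,-0.75,0.22],[-0.03,-0.3,-0.07]]
    - [0.45,[-0.55,-0.75,0.24],[-0.03,-0.3,-0.07]]
    - [0.45,[-0.53,-0.76,0.26],[-0.03,-0.3,-0.07]]
    - [0.45,[-0.51,-0.77,0.28],[-0.03,-0.3,-0.07]]
    - [0.45,[-0.49,-0.77,0.29],[-0.03,-0.3,-0.07]]
    - [0.45,[-0.47,-0.78,0.31],[-0.03,-0.3,-0.07]]
    - [0.45,[-0.45,-0.78,0.33],[-0.03,-0.3,-0.07]]
    - [0.45,[-0.43,-0.79,0.34],[-0.03,-0.3,-0.07]]

```text
t: 2.1
tool_pos: [0.5344, -0.0546, 0.2036]
tool_rot: [0.083, 2.466, -0.014]
contact_force: [0.4, 0.7, -0.0]
opening: 0.0385
grip_force: 0.0
```

```bash
python3 - <<'E'
from h import *
from station import imaging
p,r=cur(); d=imaging.get_image("wrist"); cv2.imwrite("pics/w1.png",d["color"])
np.savez("w1.npz",p=p,r=r.as_matrix(),he=d["hand_eye"],fx=d["fx"],cx=d["cx"],cy=d["cy"])
print(p,(r.inv()*lean(38)).as_rotvec(),d["fx"],d["cx"],d["cy"],np.round(d["hand_eye"],4).tolist())
E
```

```text
[ 0.53439917 -0.05463956  0.20364151] [ 0.00561505  0.01098998 -0.01108956] 301.4681853976065 257.5911470989715 190.25535086438416 [[-0.0005, -0.965, -0.2623, 0.066], [1.0, -0.0008, 0.0009, 0.0001], [-0.0011, -0.2623, 0.965, -0.1431], [0.0, 0.0, 0.0, 1.0]]
```

View pics/w1.png

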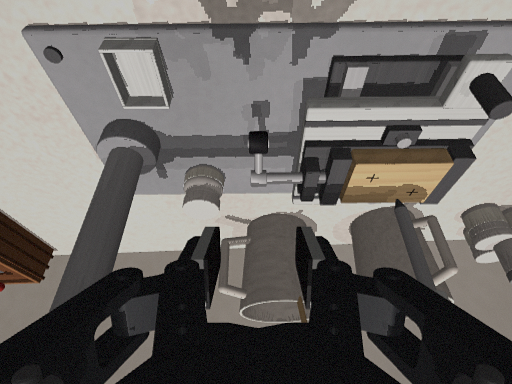

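The wrist view shows the knob at (259,142), the hub at (258,180), the right cross at (373,178), the left cross at (412,192), the punch point at (398,200) and the post top at about (501,111).

```bash
cat >> h.py <<'E'
def wr(f,u,v):
    d=np.load(f+".npz"); he=d["he"]; r=d["r"]@he[:3,:3]@np.array([(u-d["cx"])/d["fx"],(v-d["cy"])/d["fx"],1.])
    return d["r"]@he[:3,3]+d["p"], r
def wz(f,u,v,z):
    c,r=wr(f,u,v); return c+r*(z-c[2])/r[2]
def wy(f,u,v,ys):
    c,r=wr(f,u,v); return c+r*(ys-(c-O)@E2)/(r@E2)
st=lambda p:np.array([(p-O)@E1,(p-O)@E2,p[2]])
E
python3 - <<'E'
from h import *
np.set_printoptions(precision=4,suppress=True)
for n,u,v,z in [("hub",258,180,.08),("knob.066",259,142,.066),("knob.06",259,142,.06),("mr",373,178,.094),("ml",412,192,.094),("tip",398,200,.104),("post",501,111,.1)]:
    p=wz("w1",u,v,z); print(n,p,st(p))
a=[E for E in [wz("w1",373,178,.094),wz("w1",412,192,.094)]]; d=st(a[1])-st(a[0]); print(d, "expect 24,48")
for z in(.05,.06,.07,.08): print(z,proj("top",wz("w1",259,142,z)),T(420,278))
E
```

```text
hub [ 0.6411 -0.0592  0.08  ] [-0.0014 -0.1367  0.08  ]
knob.066 [ 0.6    -0.0555  0.066 ] [-0.0426 -0.1354  0.066 ]
knob.06 [ 0.606  -0.0557  0.06  ] [-0.0367 -0.1353  0.06  ]
mr [0.629  0.0529 0.094 ] [-0.0201 -0.0256  0.094 ]
ml [0.6559 0.0991 0.094 ] [0.0041 0.0221 0.094 ]
tip [0.6545 0.0816 0.104 ] [0.0037 0.0046 0.104 ]
post [0.5483 0.124  0.1   ] [-0.1047  0.0407  0.1   ]
[0.0242 0.0477 0.    ] expect 24,48
0.05 [np.float64(265.4368490065374), np.float64(182.0335339340787)] ('top', 265.5833333333333, 185.91666666666666)
0.06 [np.float64(265.4157523120352), np.float64(183.86752508809363)] ('top', 265.5833333333333, 185.91666666666666)
0.07 [np.float64(265.3943855512117), np.float64(185.7249938179048)] ('top', 265.5833333333333, 185.91666666666666)
0.08 [np.float64(265.37274350483716), np.float64(187.60639384488636)] ('top', 265.5833333333333, 185.91666666666666)
```

```bash
python3 - <<'E'
from h import *
L=lean(38); zt=L.as_matrix()[:,2]
k=np.array([.598,-.056,.067])
A=k-.065*zt
for r in plan(A,L,3,cur()): print(r)
for r in plan(k+.016*zt,L,4,(A,L)): print(r)
E
```

```text
[[0.24, 0.04, 0.53], [0.0, 0.03, -0.03]]
[[0.24, 0.04, 0.54], [0.0, 0.03, -0.03]]
[[0.23, 0.04, 0.54], [0.0, 0.03, -0.03]]
[[-0.0, 0.0, 0.41], [0.0, 0.0, 0.0]]
[[-0.0, 0.0, 0.41], [0.0, 0.0, 0.0]]
[[-0.0, 0.0, 0.41], [0.0, 0.0, 0.0]]
[[-0.0, 0.0, 0.41], [0.0, 0.0, 0.0]]
```

>>> play_rows:
  series:
    - [0.45,[0.24,0.04,0.53],[0.01,0.03,-0.03]]
    - [0.45,[0.24,0.04,0.54],[0.01,0.03,-0.03]]
    - [0.45,[0.23,0.04,0.54],[0.01,0.03,-0.03]]
    - [0.45,[0,0,0.41],[0,0,0]]
    - [0.45,[0,0,0.41],[0,0,0]]
    - [0.45,[0,0,0.41],[0,0,0]]
    - [0.45,[0,0,0.41],[0,0,0]]

```text
t: 3.02
tool_pos: [0.6067, -0.0503, 0.053]
tool_rot: [0.069, 2.482, -0.023]
contact_force: [0.1, 0.2, -0.1]
opening: 0.0382
grip_force: 0.0
```

>>> play_rows:
  series:
    - [0,[0,0,0],[0,0,0]]
    - [0,[0,0,0],[0,0,0]]
    - [0,[0,0,0],[0,0,0]]
    - [0,[0,0,0],[0,0,0]]

```text
t: 3.52
tool_pos: [0.6052, -0.0507, 0.0529]
tool_rot: [0.07, 2.483, -0.024]
contact_force: [-2.5, -4.9, -4.1]
opening: 0.0165
grip_force: 43.2
```

```bash
python3 - <<'E'
from h import *
from station import imaging,ctrl
p,r=cur(); o=ctrl.get_obs(); d=imaging.get_image("wrist"); cv2.imwrite("pics/w2.png",d["color"])
np.savez("w2.npz",p=p,r=r.as_matrix(),he=d["hand_eye"],fx=d["fx"],cx=d["cx"],cy=d["cy"])
print(p,(r.inv()*lean(38)).as_rotvec(),o["contact_force"],o["opening"],o["grip_force"])
E
```

```text
[ 0.60524466 -0.05069371  0.05292352] [ 0.00155207 -0.00571593  0.00184806] [-2.52555121 -4.9055405  -4.10992287] 0.01653700069785821 43.16679775714874
```

View pics/w2.png

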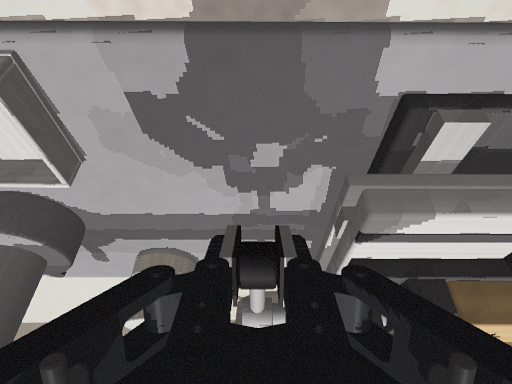

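The view shows the knob held squarely between the pads at (258,264), with the hub at about (257,312).

```bash
python3 - <<'E'
from h import *
np.set_printoptions(precision=4,suppress=True)
d=np.load("w2.npz"); he=d["he"]
for n,u,v in(("knob",258,264),("hub",257,312)):
    r=he[:3,:3]@np.array([(u-d["cx"])/d["fx"],(v-d["cy"])/d["fx"],1.])
    for dep in(.125,.13,.135,.14,.145,.15,.16):
        t=he[:3,3]+r*dep; print(n,dep,t,d["r"]@t+d["p"])
    c=he[:3,3]; Z=d["r"]@t
E
```

```text
knob 0.125 [ 0.0037  0.0004 -0.0305] [ 0.5838 -0.0491  0.0748]
knob 0.13 [ 0.0012  0.0004 -0.026 ] [ 0.5885 -0.0493  0.0728]
knob 0.135 [-0.0013  0.0004 -0.0215] [ 0.5932 -0.0496  0.0707]
knob 0.14 [-0.0038  0.0004 -0.017 ] [ 0.5979 -0.0499  0.0687]
knob 0.145 [-0.0063  0.0004 -0.0125] [ 0.6026 -0.0501  0.0666]
knob 0.15 [-0.0088  0.0004 -0.008 ] [ 0.6074 -0.0504  0.0646]
knob 0.16 [-0.0138  0.0005  0.001 ] [ 0.6168 -0.0509  0.0605]
hub 0.125 [-0.0155 -0.     -0.0357] [ 0.5957 -0.0502  0.0907]
hub 0.13 [-0.0188 -0.     -0.0314] [ 0.6009 -0.0505  0.0893]
hub 0.135 [-0.0221 -0.     -0.0271] [ 0.6061 -0.0508  0.0879]
hub 0.14 [-0.0253 -0.0001 -0.0228] [ 0.6113 -0.0511  0.0865]
hub 0.145 [-0.0286 -0.0001 -0.0185] [ 0.6165 -0.0514  0.085 ]
hub 0.15 [-0.0318 -0.0001 -0.0142] [ 0.6217 -0.0517  0.0836]
hub 0.16 [-0.0384 -0.0001 -0.0056] [ 0.6321 -0.0523  0.0808]
```

```bash
cat >> h.py <<'E'
def arc(f0,f1,step,L):
    n=int(round((f1-f0)/step)); f=np.radians(np.linspace(f0,f1,n+1)); k=.04*(np.outer(np.sin(f),E1)+np.outer(np.cos(f),K))+np.outer(f,E2)*.01/2/np.pi
    return np.round(L.inv().apply(np.diff(k,axis=0))/.05,2).tolist()
E
python3 - <<'E'
from h import *
print([[0,x,[0,0,0]] for x in arc(-107,13,10,lean(38))]); print([[0,x,[0,0,0]] for x in arc(13,73,5,lean(38))])
E
```

```text
[[0, [-0.06, 0.01, -0.13], [0, 0, 0]], [0, [-0.08, 0.01, -0.11], [0, 0, 0]], [0, [-0.1, 0.01, -0.1], [0, 0, 0]], [0, [-0.12, 0.01, -0.08], [0, 0, 0]], [0, [-0.13, 0.01, -0.06], [0, 0, 0]], [0, [-0.14, 0.01, -0.03], [0, 0, 0]], [0, [-0.14, 0.01, -0.01], [0, 0, 0]], [0, [-0.14, 0.01, 0.01], [0, 0, 0]], [0, [-0.13, 0.01, 0.04], [0, 0, 0]], [0, [-0.13, 0.01, 0.06], [0, 0, 0]], [0, [-0.11, 0.01, 0.08], [0, 0, 0]], [0, [-0.1, 0.01, 0.1], [0, 0, 0]]]
[[0, [-0.04, 0.0, 0.06], [0, 0, 0]], [0, [-0.04, 0.0, 0.06], [0, 0, 0]], [0, [-0.03, 0.0, 0.06], [0, 0, 0]], [0, [-0.03, 0.0, 0.06], [0, 0, 0]], [0, [-0.02, 0.0, 0.07], [0, 0, 0]], [0, [-0.01, 0.0, 0.07], [0, 0, 0]], [0, [-0.01, 0.0, 0.07], [0, 0, 0]], [0, [-0.0, 0.0, 0.07], [0, 0, 0]], [0, [0.0, 0.0, 0.07], [0, 0, 0]], [0, [0.01, 0.0, 0.07], [0, 0, 0]], [0, [0.02, 0.0, 0.07], [0, 0, 0]], [0, [0.02, 0.0, 0.07], [0, 0, 0]]]
```

>>> play_rows:
  series:
    - [0,[-0.06,0,-0.13],[0,0,0]]
    - [0,[-0.08,0,-0.11],[0,0,0]]
    - [0,[-0.1,0.01,-0.1],[0,0,0]]
    - [0,[-0.12,0,-0.08],[0,0,0]]
    - [0,[-0.13,0.01,-0.06],[0,0,0]]
    - [0,[-0.14,0,-0.03],[0,0,0]]
  force: 30

```text
t: 4.32
tool_pos: [0.6159, -0.0497, 0.0941]
tool_rot: [0.069, 2.481, -0.023]
contact_force: [-0.4, -0.6, -3.5]
opening: 0.0172
grip_force: 43.1
```

>>> play_rows:
  series:
    - [0,[-0.14,0.01,-0.01],[0,0,0]]
    - [0,[-0.14,0,0.01],[0,0,0]]
    - [0,[-0.13,0.01,0.04],[0,0,0]]
    - [0,[-0.13,0.01,0.06],[0,0,0]]

```text
t: 4.82
tool_pos: [0.6402, -0.0499, 0.1051]
tool_rot: [0.069, 2.483, -0.023]
contact_force: [-2.5, -4.6, -6.8]
opening: 0.017
grip_force: 42.8
```

>>> play_rows:
  series:
    - [0,[-0.1,0,0.1],[0,0,0]]
    - [0,[-0.09,0,0.11],[0,0,0]]

```text
t: 5.08
tool_pos: [0.6548, -0.0505, 0.1035]
tool_rot: [0.07, 2.481, -0.023]
contact_force: [-4.3, -1.3, -3.6]
opening: 0.0172
grip_force: 43.4
```

>>> play_rows:
  series:
    - [0,[-0.04,0,0.06],[0,0,0]]
    - [0,[-0.04,0,0.06],[0,0,0]]
    - [0,[-0.03,0,0.06],[0,0,0]]

```text
t: 5.45
tool_pos: [0.6639, -0.0509, 0.0994]
tool_rot: [0.069, 2.482, -0.023]
contact_force: [-8.5, -1.8, -0.8]
opening: 0.0177
grip_force: 43.9
```

>>> play_rows:
  series:
    - [0,[-0.03,0,0.06],[0,0,0]]
    - [0,[-0.02,0,0.07],[0,0,0]]

```text
t: 5.7
tool_pos: [0.6702, -0.0513, 0.0964]
tool_rot: [0.069, 2.481, -0.023]
contact_force: [-8.3, -0.2, 2.4]
opening: 0.0173
grip_force: 44.3
```

>>> play_rows:
  series:
    - [0,[-0.01,0,0.07],[0,0,0]]
    - [0,[-0.01,0,0.07],[0,0,0]]

```text
t: 5.95
tool_pos: [0.6766, -0.0517, 0.0933]
tool_rot: [0.07, 2.477, -0.023]
contact_force: [-8.1, -0.0, 5.3]
opening: 0.0172
grip_force: 44.6
```

>>> play_rows:
  series:
    - [0,[0,0,0.07],[0,0,0]]
    - [0,[0,0,0.07],[0,0,0]]

```text
t: 6.2
tool_pos: [0.682, -0.052, 0.0894]
tool_rot: [0.07, 2.474, -0.023]
contact_force: [-8.3, 1.7, 7.7]
opening: 0.0169
grip_force: 44.8
```

```bash
python3 - <<'E'
from h import *
from station import imaging,ctrl
p,r=cur(); o=ctrl.get_obs(); d=imaging.get_image("wrist"); cv2.imwrite("pics/w3.png",d["color"])
np.savez("w3.npz",p=p,r=r.as_matrix(),he=d["hand_eye"],fx=d["fx"],cx=d["cx"],cy=d["cy"])
print(p,o["contact_force"])
E
```

```text
[ 0.68196893 -0.05201492  0.08937274] [-8.33777504  1.65129226  7.71741414]
```

View pics/w3.png

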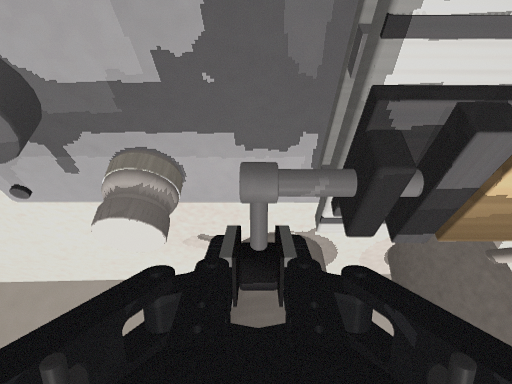

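The hub shows at (259,182), with the lever running to the knob at (259,266).

```bash
python3 - <<'E'
from h import *
np.set_printoptions(precision=4,suppress=True)
print(wz("w3",259,182,.08))
c,r=wr("w3",259,266)
for dep in(.13,.135,.14,.145,.15): print(c+r*dep)
E
```

```text
[ 0.6449 -0.0491  0.08  ]
[ 0.6656 -0.0503  0.1098]
[ 0.6703 -0.0505  0.1078]
[ 0.6751 -0.0507  0.1058]
[ 0.6798 -0.051   0.1038]
[ 0.6846 -0.0512  0.1019]
```

>>> play_rows:
  series:
    - [0,[0.03,0,0.08],[0,0,0]]
    - [0,[0,0,0],[0,0,0]]

```text
t: 6.5
tool_pos: [0.6843, -0.0521, 0.0865]
tool_rot: [0.07, 2.472, -0.024]
contact_force: [-3.7, 1.6, 5.4]
opening: 0.0172
grip_force: 44.3
```

>>> play_rows:
  series:
    - [0,[0.02,0,0.08],[0,0,0]]
    - [0,[0.02,0,0.08],[0,0,0]]

```text
t: 6.75
tool_pos: [0.6884, -0.0524, 0.0803]
tool_rot: [0.07, 2.469, -0.024]
contact_force: [-7.1, 2.9, 12.3]
opening: 0.0173
grip_force: 45.3
```

>>> play_rows:
  series:
    - [0,[0.02,0,0.06],[0,0,0]]
    - [0,[0,0,0],[0,0,0]]

```text
t: 7.0
tool_pos: [0.69, -0.0525, 0.0779]
tool_rot: [0.07, 2.468, -0.024]
contact_force: [-3.3, 2.8, 8.6]
opening: 0.0173
grip_force: 44.7
```

>>> play_rows:
  series:
    - [0.45,[0,0,0],[0,0,0]]
    - [0.45,[0,0,0],[0,0,0]]
    - [0.45,[0,0,-0.3],[0,0,0]]
    - [0.45,[0,0,-0.7],[0,0,0]]
    - [0.45,[0,0,-1],[0,0,0]]
    - [0.45,[0,0,-1],[0,0,0]]
    - [0.45,[0.7,0.7,-0.3],[0,0,0]]
    - [0.45,[0.7,0.7,-0.3],[0,0,0]]

```text
t: 8.0
tool_pos: [0.5234, 0.0269, 0.1718]
tool_rot: [0.072, 2.477, -0.024]
contact_force: [0.1, 1.0, -1.1]
opening: 0.0385
grip_force: 0.0
```

```bash
python3 - <<'E'
from h import *
from station import imaging,ctrl
p,r=cur(); o=ctrl.get_obs(); d=imaging.get_image("wrist")
cv2.imwrite("pics/w4.png",cv2.resize(d["color"],(768,576),interpolation=cv2.INTER_CUBIC))
np.savez("w4.npz",p=p,r=r.as_matrix(),he=d["hand_eye"],fx=d["fx"],cx=d["cx"],cy=d["cy"])
print(p,o["contact_force"],o["opening"])
E
```

```text
[0.52343755 0.02687518 0.1718282 ] [ 0.09087412  1.00106948 -1.08975884] 0.03851497097315734
```

View pics/w4.png

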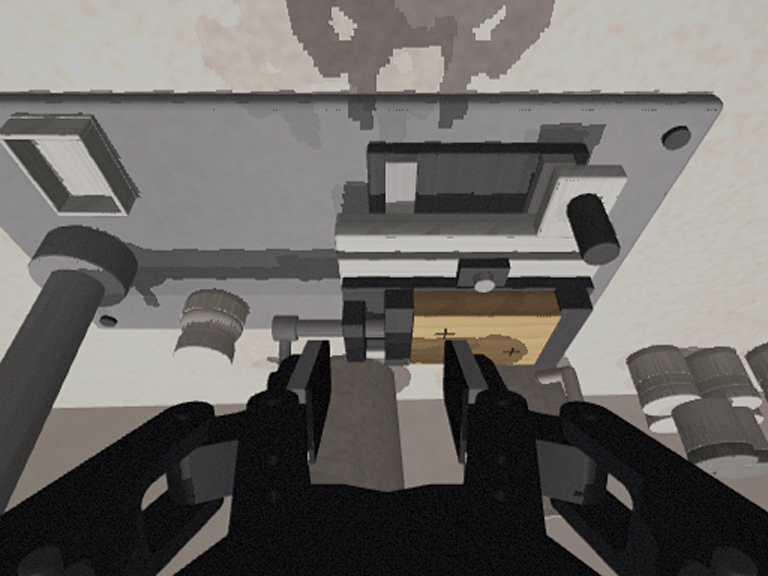

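The view shows the right cross at (445,333), the left cross at (511,352) and the post top at about (601,246), all in enlarged pixels. The punch is hidden by a finger.

```bash
python3 - <<'E'
from h import *
np.set_printoptions(precision=4,suppress=True)
W=lambda u,v,z:wz("w4",(u+.5)/1.5-.5,(v+.5)/1.5-.5,z)
tip=wz("w1",398,200,.104)
for n,u,v,z in [("mr",445,333,.094),("ml",511,352,.094),("post",601,246,.1),("hub",285,328,.08)]:
    p=W(u,v,z); print(n,p,st(p)-st(tip))
print(proj("top",W(601,246,.1)))
i=cv2.imread("pics/w1.png")[170:215,340:440]; g=cv2.cvtColor(i,6)
ys,xs=np.where((g<75)); 
for y in range(24,42,2): print(y+170,''.join('%4d'%v for v in g[y,46:72]))
p=W(601,246,.1); L=lean(38)
print((p,cur()[0]))
E
```

```text
mr [0.637  0.0584 0.094 ] [-0.0161 -0.0242 -0.01  ]
ml [0.6653 0.105  0.094 ] [ 0.0095  0.024  -0.01  ]
post [0.5505 0.128  0.1   ] [-0.1065  0.0403 -0.004 ]
hub [ 0.6471 -0.0502  0.08  ] [ 0.0003 -0.132  -0.024 ]
[np.float64(222.02606091671916), np.float64(194.5942832768417)]
194   90  91  89  91  89  85  87  90 104 102 103 105 104 102 103 103 101 101 106 103 104 104 104  72  32  88
196   91  92  95  96  93 103 106 106 107 107 106 107 106 107 106 106 106 107 105 107 105 108 110 107 108 107
198   88  89  99 100  99 100 102  98 102  96  93  89  98  99  99 102 101  99  98  98  98  99 100  97  96  96
200   89 103 101  99  99 101 101 101 104  82  30  28  22  55  93 100 103 103 109 103 107 108 105 107 108 108
202  128 125 132 133 132 131 134 141 145  65  19  20  32  24  18  56 111 139 115 128 126 127 127 132 131 129
204  197 196 196 197 196 199 199 200 208  76  19  24  24  25  28  21  20  57 105 112 114 118 131 130 126 125
206  188 187 186 190 130 124 104 101  86  24  18  26  29  35  43  44  53  50  38  77 126 131 130 129 127 126
208   82  79  82  80  79  77  76  82  55  36  55  62  67  71  65  67  69  70  71  71  64 124 131 130 128 131
210   87  82  84  79  84  83  79  83  60  61  63  60  64  67  69  67  68  72  68  71  71  62  84 106 123 131
(array([0.5505, 0.128 , 0.1   ]), array([0.5189, 0.0305, 0.1669]))
```

>>> play_rows:
  series:
    - [0.6,[-0.3,-0.6,-0.2],[0,0,0]]
    - [0.6,[-0.3,-0.6,-0.2],[0,0,0]]
    - [0.6,[0,0,0],[0,0,0]]
    - [0.6,[0,0,0],[0,0,0]]
    - [0.6,[0,0,0],[0,0,0]]

```text
t: 8.68
tool_pos: [0.5313, -0.0329, 0.2034]
tool_rot: [0.069, 2.482, -0.022]
contact_force: [-0.0, 0.5, -0.2]
opening: 0.0515
grip_force: 0.0
```

```bash
cat > snap.py <<'E'
import sys
from h import *
from station import imaging,ctrl
n=sys.argv[1]; x0,y0=int(sys.argv[2]),int(sys.argv[3])
p,r=cur(); o=ctrl.get_obs(); d=imaging.get_image("wrist")
cv2.imwrite(f"pics/{n}f.png",d["color"])
cv2.imwrite(f"pics/{n}.png",cv2.resize(d["color"][y0:y0+120,x0:x0+200],(800,480),interpolation=cv2.INTER_CUBIC))
np.savez(f"{n}.npz",p=p,r=r.as_matrix(),he=d["hand_eye"],fx=d["fx"],cx=d["cx"],cy=d["cy"])
print(p,np.abs(o["dq"]).max())
def pix(q):
    he=d["hand_eye"]; M=np.eye(4); M[:3,:3]=r.as_matrix(); M[:3,3]=p; c=np.linalg.inv(M@he)@np.append(q,1); return c[:2]/c[2]*d["fx"]+[d["cx"],d["cy"]]
print("expect tip",pix([.6545,.0816,.104]))
E
python3 snap.py w5 312 110
```

```text
[ 0.53127008 -0.03289956  0.20335671] 0.003033409435591065
expect tip [375.3651109  206.90019021]
```

View pics/w5.png

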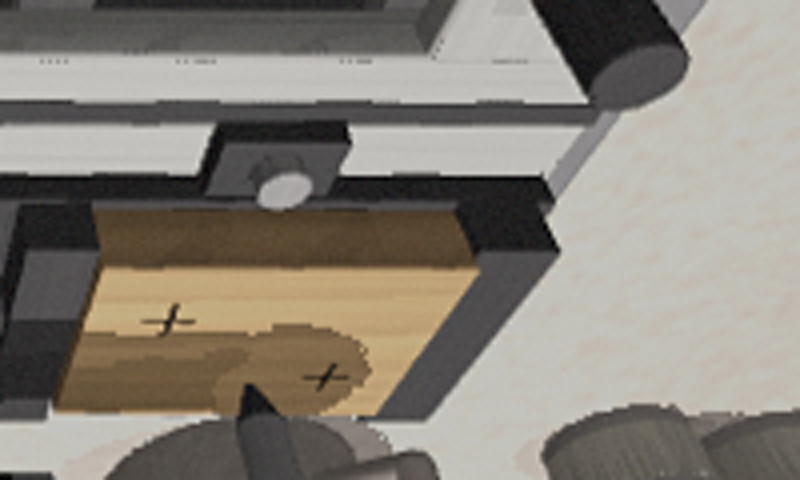

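The crop shows the right cross at (170,321), the left cross at (326,376), the punch point at (249,384) and the post top at (641,77). The blank sits against both jaws.

```bash
cat >> h.py <<'E'
def C4(f,u,v,z,x0=312,y0=110): return wz(f,x0+(u+.5)/4-.5,y0+(v+.5)/4-.5,z)
E
python3 - <<'E'
from h import *
np.set_printoptions(precision=4,suppress=True)
C=lambda u,v,z:C4("w5",u,v,z)
tip=C(249,384,.104); mr=C(170,321,.094); ml=C(326,376,.094); post=C(641,77,.1)
print(tip,st(tip)); print("mr-tip",st(mr)-st(tip),"ml-tip",st(ml)-st(tip),"ml-mr",st(ml)-st(mr),mr,ml)
print("post",post,st(post))
L=lean(38);zt=L.as_matrix()[:,2]
pp=post.copy(); pp[2]=0; g=pp+K*.091+.019*zt
A=g-.09*zt
for r in plan(A,L,4,cur())+plan(g,L,3,(A,L)): print(r)
print(g)
E
```

```text
[0.6521 0.0795 0.104 ] [0.0014 0.0024 0.104 ]
mr-tip [-0.0133 -0.0216 -0.01  ] ml-tip [ 0.0109  0.0263 -0.01  ] ml-mr [0.0242 0.048  0.    ] [0.6375 0.0587 0.094 ] [0.6645 0.1051 0.094 ]
post [0.5562 0.1304 0.1   ] [-0.0972  0.0476  0.1   ]
[[0.28, 0.82, 0.14], [0.01, -0.01, 0.0]]
[[0.28, 0.82, 0.14], [0.01, -0.01, 0.0]]
[[0.28, 0.82, 0.14], [0.01, -0.01, 0.0]]
[[0.29, 0.82, 0.14], [0.01, -0.01, 0.0]]
[[0.0, -0.0, 0.6], [0.0, 0.0, 0.0]]
[[0.0, -0.0, 0.6], [0.0, 0.0, 0.0]]
[[0.0, -0.0, 0.6], [0.0, 0.0, 0.0]]
[0.5679 0.1298 0.076 ]
```

>>> play_rows:
  series:
    - [0.6,[0.28,0.82,0.14],[0,0,0]]
    - [0.6,[0.28,0.82,0.14],[0,0,0]]
    - [0.6,[0.28,0.82,0.14],[0,0,0]]
    - [0.6,[0.29,0.82,0.14],[0,0,0]]
    - [0.6,[0,0,0.6],[0,0,0]]
    - [0.6,[0,0,0.6],[0,0,0]]
    - [0.6,[0,0,0.6],[0,0,0]]
    - [0.6,[0,0,0],[0,0,0]]

```text
t: 9.72
tool_pos: [0.567, 0.1286, 0.0735]
tool_rot: [0.069, 2.487, -0.024]
contact_force: [-0.3, -0.2, 0.6]
opening: 0.0516
grip_force: 0.0
```

```bash
python3 - <<'E'
from h import *
from station import ctrl
o=ctrl.get_obs(); print(o["tool_pos"],o["contact_force"])
E
```

```text
[0.56701418 0.12863126 0.07345565] [-0.29797419 -0.23875306  0.55014674]
```

>>> play_rows:
  series:
    - [0.6,[0,0,-0.1],[0,0,0]]
    - [0,[0,0,0],[0,0,0]]
    - [0,[0,0,0],[0,0,0]]
    - [0,[0,0,0],[0,0,0]]
    - [0,[0,0,0],[0,0,0]]
  force: 40

```text
t: 10.35
tool_pos: [0.566, 0.129, 0.0826]
tool_rot: [0.07, 2.478, -0.022]
contact_force: [-8.1, 1.4, 8.4]
opening: 0.0165
grip_force: 38.9
```

```bash
python3 - <<'E'
from h import *
from station import ctrl
o=ctrl.get_obs(); print(o["tool_pos"],o["contact_force"],o["opening"],o["grip_force"])
p,r=cur()
print(r.inv().apply(-.0109*E1-.0263*E2)/.05)
E
```

```text
[0.56597184 0.12901285 0.08260249] [-8.1313002   1.36123531  8.36258832] 0.01652263592768497 38.89367759227753
[ 0.17268943 -0.52539437 -0.135422  ]
```

>>> play_rows:
  series:
    - [0.35,[0,0,-0.1],[0,0,0]]
    - [0.35,[0,0,0],[0,0,0]]
    - [0.35,[0,0,0],[0,0,0]]

```text
t: 10.72
tool_pos: [0.5624, 0.1287, 0.0849]
tool_rot: [0.07, 2.48, -0.023]
contact_force: [-0.2, -0.5, -0.5]
opening: 0.0297
grip_force: 0.0
```

>>> play_rows:
  series:
    - [0,[0,0,0],[0,0,0]]
    - [0,[0,0,0],[0,0,0]]
    - [0,[0,0,0],[0,0,0]]

```text
t: 11.1
tool_pos: [0.5624, 0.1289, 0.0848]
tool_rot: [0.07, 2.481, -0.023]
contact_force: [-4.5, 1.3, 2.7]
opening: 0.0162
grip_force: 38.9
```

>>> play_rows:
  series:
    - [0,[0.04,-0.13,-0.03],[0,0,0]]
    - [0,[0.04,-0.13,-0.03],[0,0,0]]
    - [0,[0.04,-0.13,-0.03],[0,0,0]]
    - [0,[0.04,-0.13,-0.03],[0,0,0]]
    - [0,[0,0,0],[0,0,0]]
    - [0,[0,0,0],[0,0,0]]

```text
t: 11.85
tool_pos: [0.5515, 0.1036, 0.0849]
tool_rot: [0.07, 2.479, -0.022]
contact_force: [4.1, 4.2, -2.5]
opening: 0.0164
grip_force: 40.4
```

>>> play_rows:
  series:
    - [0,[0.03,-0.01,-0.02],[0,0,0]]
    - [0,[0,0,0],[0,0,0]]
    - [0,[0,0,0],[0,0,0]]

```text
t: 12.22
tool_pos: [0.5499, 0.1036, 0.0849]
tool_rot: [0.069, 2.478, -0.021]
contact_force: [5.8, 6.0, -4.2]
opening: 0.0161
grip_force: 40.2
```

>>> play_rows:
  series:
    - [0.4,[0,0,0],[0,0,0]]
    - [0.5,[0,0,-0.1],[0,0,0]]
    - [0.5,[0,0,-0.5],[0,0,0]]
    - [0.5,[0,0,-1],[0,0,0]]
    - [0.5,[-0.25,-0.95,-0.2],[0,0,0]]
    - [0.5,[-0.25,-0.95,-0.2],[0,0,0]]
    - [0.5,[-0.25,-0.95,0],[0,0,0]]
    - [0.5,[0,0,0],[0,0,0]]

```text
t: 13.22
tool_pos: [0.51, -0.0415, 0.1884]
tool_rot: [0.078, 2.478, -0.028]
contact_force: [-0.1, -0.6, -0.2]
opening: 0.0425
grip_force: 0.0
```

>>> play_rows:
  series:
    - [0.5,[0,0,0],[0,0,0]]
    - [0.5,[0,0,0],[0,0,0]]

```text
t: 13.48
tool_pos: [0.5092, -0.0362, 0.1856]
tool_rot: [0.067, 2.482, -0.022]
contact_force: [0.1, -0.5, -0.2]
opening: 0.0426
grip_force: 0.0
```

```bash
python3 snap.py w6 312 110; python3 - <<'E'
from h import *
import scipy.ndimage as nd
i=cv2.imread("pics/w6f.png"); g=cv2.cvtColor(i,6).astype(float)
hsv=cv2.cvtColor(i,40); wood=((hsv[...,1]>60)&(hsv[...,0]>8)&(hsv[...,0]<30)).astype(np.uint8)
wood=cv2.morphologyEx(wood,cv2.MORPH_CLOSE,np.ones((9,9)))
lab,n=nd.label(wood); sz=nd.sum(wood,lab,range(1,n+1)); 
for k in np.argsort(sz)[-3:]: print("wood",sz[k],nd.find_objects(lab)[k])
bl=np.clip(cv2.morphologyEx(g.astype(np.uint8),cv2.MORPH_BLACKHAT,np.ones((7,7))),0,255)
l2,m=nd.label((bl>35)&(wood>0),np.ones((3,3)))
for k in range(1,m+1):
    s=(l2==k).sum()
    if s>8: print(s,nd.center_of_mass(bl,l2,k)[::-1],nd.find_objects(l2)[k-1])
E
```

```text
[ 0.50921482 -0.03617794  0.18562829] 0.009293065752495373
expect tip [376.99590953 232.65526783]
wood 2980.0 (slice(314, 384, None), slice(175, 286, None))
wood 3174.0 (slice(318, 384, None), slice(265, 389, None))
wood 4460.0 (slice(183, 240, None), slice(306, 410, None))
26 (np.float64(332.7551867219917), np.float64(210.85352697095436)) (slice(208, 215, None), slice(327, 340, None))
21 (np.float64(372.24043715846994), np.float64(223.5063752276867)) (slice(221, 227, None), slice(368, 376, None))
11 (np.float64(310.8413654618474), np.float64(292.5401606425703)) (slice(289, 298, None), slice(310, 312, None))
37 (np.float64(18.13971340839304), np.float64(294.7630501535312)) (slice(293, 297, None), slice(13, 26, None))
9 (np.float64(30.359615384615385), np.float64(295.42115384615386)) (slice(295, 297, None), slice(28, 33, None))
```

```bash
python3 - <<'E'
import cv2
g=cv2.cvtColor(cv2.imread("pics/w6f.png"),6)
print('    ',''.join('%4d'%c for c in range(362,388)))
for y in range(216,242): print(y,''.join('%4d'%v for v in g[y,362:388]))
E
```

```text
362 363 364 365 366 367 368 369 370 371 372 373 374 375 376 377 378 379 380 381 382 383 384 385 386 387
216  179 178 180 180 180 180 179 179 177 179 180 178 178 178 179 179 178 179 179 177 181 178 180 181 180 180
217  178 179 178 178 178 180 180 179 180 179 177 179 179 179 177 178 178 179 178 179 168 169 169 168 170 168
218  178 181 180 179 169 169 170 170 170 170 169 169 169 179 179 169 171 168 169 169 115 106 106 106 106 109
219  170 168 169 170 115 108 106 107 104 109 107 105 105 167 171 114 106 107 107 109 108 111 111 110 109 110
220  106 107 104 107 106 105 107 105 107 107 107 109 107  96 105 106 109 106 109 107 108 108 108 108 109 106
221  106 109 109 106 112 110 109 109 108 108 111 108  83  33 106 108 110 106 105 107 107 109 107 108 106 105
222  109 110 109 111 111 109 105 107 105 105 108  89  44  71 107 104 105 104 108 108 108 108 108 107 106 108
223  113 115 112 111 110  99  73  70  71  69  72  51  36  84  83  84  82  89 111 114 111 112 111 113 112 111
224  110 110 111  96  97  99  71  69  66  70  32  27  70  65  80  80  77  94 110 111 112 111 112 112 110 111
225   92  92  9
[... 1137 characters left out ...]
32  24  29  51  80  80  84  86  86  88  88  85
236   83  86  83  88  83  83  85  85  83  86  86  93  37  29  28  23  27  23  51  77  84  84  89  86  86  85
237   86  85  81  83  83  86  86  85  85  84  86  72  31  26  29  27  30  27  24  49  82  88  86  85  86  85
238   83  88  87  83  84  82  84  85  86  84  88  55  23  28  31  29  32  30  20  23  60  81  82  82  83  82
239   83  84  82  81  80  83  83  86  88  85  90  46  18  25  33  28  26  33  37  32  29  77  86  84  83  82
240   85  86  85  81  82  83  86  84  85  85  85  43  27  30  39  50  52  60  63  54  53  52  81  83  84  85
241   83  85  85  82  85  87  89  87  83  83  84  30  41  55  67  74  75  70  76  76  77  73  69  84  84  85
```

```bash
python3 - <<'E'
from h import *
np.set_printoptions(precision=4,suppress=True)
tip=wz("w6",375.7,231.6,.104); ml=wz("w6",373.2,223.6,.094); print(tip,ml,st(ml)-st(tip))
for z in(.102,.106): print(st(ml)-st(wz("w6",375.7,231.6,z)))
# cap location from both cameras incl. tip xy
print(proj("top",[tip[0],tip[1],.335]),T(222,116),proj("scene",[tip[0],tip[1],.335]),S(410,54))
E
```

```text
[0.6521 0.0797 0.104 ] [0.6528 0.0796 0.094 ] [ 0.0006 -0.0001 -0.01  ]
[-0.0029 -0.0017 -0.008 ]
[ 0.0042  0.0015 -0.012 ]
[np.float64(231.82716806670982), np.float64(157.83852619207204)] ('top', 232.58333333333334, 158.91666666666666) [np.float64(292.2919466893803), np.float64(162.6651899788981)] ('scene', 292.125, 163.125)
```

```bash
python3 - <<'E'
from h import *
a=np.array([.56,.02,.42]);b=np.array([.6515,.0785,.385]);c=np.array([.6515,.0785,.345]);L=lean(0)
for r in plan(a,L,8,cur())+plan(b,L,4,(a,L))+plan(c,L,2,(b,L)): print(r)
E
```

```text
[[-0.45, 0.15, -0.39], [0.0, 0.59, 0.0]]
[[-0.42, 0.15, -0.43], [0.0, 0.59, 0.0]]
[[-0.38, 0.15, -0.46], [0.0, 0.59, 0.0]]
[[-0.34, 0.15, -0.49], [0.0, 0.59, 0.0]]
[[-0.3, 0.15, -0.52], [0.0, 0.59, 0.0]]
[[-0.26, 0.15, -0.54], [0.0, 0.59, 0.0]]
[[-0.21, 0.15, -0.56], [0.0, 0.59, 0.0]]
[[-0.17, 0.15, -0.57], [0.0, 0.59, 0.0]]
[[-0.44, 0.32, 0.17], [0.0, 0.0, 0.0]]
[[-0.44, 0.32, 0.17], [0.0, 0.0, 0.0]]
[[-0.44, 0.32, 0.17], [0.0, 0.0, 0.0]]
[[-0.44, 0.32, 0.17], [0.0, 0.0, 0.0]]
[[0.0, 0.0, 0.4], [0.0, 0.0, 0.0]]
[[0.0, 0.0, 0.4], [0.0, 0.0, 0.0]]
```

>>> play_rows:
  series:
    - [0,[-0.45,0.15,-0.39],[0,0.59,0]]
    - [0,[-0.42,0.15,-0.43],[0,0.59,0]]
    - [0,[-0.38,0.15,-0.46],[0,0.59,0]]
    - [0,[-0.34,0.15,-0.49],[0,0.59,0]]
    - [0,[-0.3,0.15,-0.52],[0,0.59,0]]
    - [0,[-0.26,0.15,-0.54],[0,0.59,0]]
    - [0,[-0.21,0.15,-0.56],[0,0.59,0]]
    - [0,[-0.17,0.15,-0.57],[0,0.59,0]]

```text
t: 14.52
tool_pos: [0.5598, 0.0215, 0.4217]
tool_rot: [-0.084, -3.139, -0.0]
contact_force: [0.6, 0.4, -1.0]
opening: -0.0002
grip_force: 0.0
```

>>> play_rows:
  series:
    - [0,[-0.44,0.32,0.17],[0,0,0]]
    - [0,[-0.44,0.32,0.17],[0,0,0]]
    - [0,[-0.44,0.32,0.17],[0,0,0]]
    - [0,[-0.44,0.32,0.17],[0,0,0]]
    - [0,[0,0,0],[0,0,0]]
    - [0,[0,0,0],[0,0,0]]
    - [0,[0,0,0],[0,0,0]]

```text
t: 15.4
tool_pos: [0.6507, 0.0786, 0.3881]
tool_rot: [0.088, 3.138, 0.0]
contact_force: [0.2, -0.4, 0.2]
opening: 0.0
grip_force: 0.0
```

>>> play_rows:
  series:
    - [0,[0,0,0.4],[0,0,0]]
    - [0,[0,0,0.4],[0,0,0]]
    - [0,[0,0,0.2],[0,0,0]]
    - [0,[0,0,0.2],[0,0,0]]
    - [0,[0,0,0.1],[0,0,0]]
    - [0,[0,0,0.1],[0,0,0]]

```text
t: 16.15
tool_pos: [0.6508, 0.0785, 0.3192]
tool_rot: [0.088, 3.139, -0.0]
contact_force: [-7.0, -1.5, 10.8]
opening: 0.0001
grip_force: 5.2
```

>>> play_rows:
  series:
    - [0,[0,0,0.06],[0,0,0]]
    - [0,[0,0,0.06],[0,0,0]]
    - [0,[0,0,0],[0,0,0]]

```text
t: 16.52
tool_pos: [0.6509, 0.0785, 0.3157]
tool_rot: [0.088, 3.137, -0.0]
contact_force: [-9.4, -1.1, 14.0]
opening: -0.0001
grip_force: 7.0
```

>>> play_rows:
  series:
    - [0,[0,0,0.05],[0,0,0]]
    - [0,[0,0,0.04],[0,0,0]]
    - [0,[0,0,0],[0,0,0]]

```text
t: 16.9
tool_pos: [0.651, 0.0785, 0.3126]
tool_rot: [0.088, 3.136, -0.0]
contact_force: [-10.7, -1.6, 17.7]
opening: 0.0003
grip_force: 8.6
```

>>> play_rows:
  series:
    - [0,[0,0,-0.2],[0,0,0]]
    - [0,[0,0,-0.4],[0,0,0]]
    - [0,[0,0,-0.6],[0,0,0]]
    - [0,[0.2,0,-0.6],[0,0,0]]
    - [0,[0,0,0],[0,0,0]]
    - [0,[0,0,0],[0,0,0]]

```text
t: 17.65
tool_pos: [0.6413, 0.0792, 0.395]
tool_rot: [0.088, 3.14, 0.001]
contact_force: [0.3, 0.5, -0.7]
opening: -0.0001
grip_force: 0.0
```

```bash
python3 - <<'E'
from h import *
L=lean(38); zt=L.as_matrix()[:,2]; g=np.array([.5499,.1036,.0849])
a=np.array([.50,.09,.36]);b=g-.09*zt
p,r=cur(); print(p)
for x in plan(a,lean(19),4,(p,r))+plan(b,L,5,(a,lean(19)))+plan(g,L,4,(b,L)): print(x)
E
```

```text
[0.64125705 0.07918404 0.39500371]
[[0.71, 0.01, 0.17], [0.0, -0.59, 0.0]]
[[0.72, 0.01, 0.12], [0.0, -0.59, 0.0]]
[[0.73, 0.01, 0.06], [0.0, -0.59, 0.0]]
[[0.73, 0.01, -0.0], [0.0, -0.59, 0.0]]
[[0.29, 0.07, 0.76], [-0.0, -0.48, 0.0]]
[[0.34, 0.07, 0.74], [-0.0, -0.48, 0.0]]
[[0.39, 0.07, 0.72], [-0.0, -0.48, 0.0]]
[[0.44, 0.07, 0.69], [-0.0, -0.48, 0.0]]
[[0.48, 0.07, 0.66], [-0.0, -0.48, 0.0]]
[[0.0, -0.0, 0.45], [0.0, 0.0, 0.0]]
[[0.0, -0.0, 0.45], [0.0, 0.0, 0.0]]
[[0.0, -0.0, 0.45], [0.0, 0.0, 0.0]]
[[0.0, -0.0, 0.45], [0.0, 0.0, 0.0]]
```

>>> play_rows:
  series:
    - [0,[0.71,0.01,0.17],[0,-0.59,0]]
    - [0,[0.72,0.01,0.12],[0,-0.59,0]]
    - [0,[0.73,0.01,0.06],[0,-0.59,0]]
    - [0,[0.73,0.01,0],[0,-0.59,0]]
    - [0.5,[0.29,0.07,0.76],[0,-0.48,0]]
    - [0.5,[0.34,0.07,0.74],[0,-0.48,0]]
    - [0.5,[0.39,0.07,0.72],[0,-0.48,0]]
    - [0.5,[0.44,0.07,0.69],[0,-0.48,0]]

```text
t: 18.65
tool_pos: [0.4939, 0.1035, 0.1941]
tool_rot: [0.071, 2.543, -0.022]
contact_force: [0.9, 0.5, -1.2]
opening: 0.043
grip_force: 0.0
```

>>> play_rows:
  series:
    - [0.5,[0.48,0.07,0.66],[0,-0.48,0]]
    - [0.5,[0,0,0],[0,0,0]]
    - [0.5,[0,0,0],[0,0,0]]
    - [0.5,[0,0,0],[0,0,0]]

```text
t: 19.15
tool_pos: [0.4962, 0.1071, 0.1614]
tool_rot: [0.07, 2.47, -0.023]
contact_force: [0.5, -0.5, -0.0]
opening: 0.0428
grip_force: 0.0
```

```bash
python3 - <<'E'
from h import *
L=lean(38); zt=L.as_matrix()[:,2]; g=np.array([.5499,.1036,.0849])
p,r=cur(); print(p)
for x in plan(g,L,4,(p,r)): print(x)
E
```

```text
[0.49622826 0.10709357 0.16135121]
[[0.03, -0.0, 0.47], [0.0, 0.01, 0.0]]
[[0.03, -0.0, 0.47], [0.0, 0.01, 0.0]]
[[0.03, -0.0, 0.47], [0.0, 0.01, 0.0]]
[[0.02, -0.0, 0.47], [0.0, 0.01, 0.0]]
```

>>> play_rows:
  series:
    - [0.5,[0.03,0,0.47],[0,0,0]]
    - [0.5,[0.03,0,0.47],[0,0,0]]
    - [0.5,[0.03,0,0.47],[0,0,0]]
    - [0.5,[0.02,0,0.47],[0,0,0]]
    - [0,[0,0,0],[0,0,0]]
    - [0,[0,0,0],[0,0,0]]
    - [0,[0,0,0],[0,0,0]]
    - [0,[0,0,0],[0,0,0]]

```text
t: 20.15
tool_pos: [0.5483, 0.1038, 0.0814]
tool_rot: [0.07, 2.472, -0.024]
contact_force: [7.5, -0.8, -7.5]
opening: 0.0164
grip_force: 39.2
```

>>> play_rows:
  series:
    - [0,[-0.06,0.16,0.05],[0,0,0]]
    - [0,[-0.06,0.16,0.05],[0,0,0]]
    - [0,[-0.06,0.16,0.05],[0,0,0]]
    - [0,[-0.06,0.16,0.05],[0,0,0]]
    - [0,[-0.06,0.16,0.05],[0,0,0]]
    - [0,[-0.07,0.16,0.04],[0,0,0]]
    - [0,[0,0,0],[0,0,0]]
    - [0,[0,0,0],[0,0,0]]

```text
t: 21.15
tool_pos: [0.5738, 0.1503, 0.0814]
tool_rot: [0.07, 2.474, -0.024]
contact_force: [-5.4, -4.7, 3.5]
opening: 0.0166
grip_force: 40.9
```

>>> play_rows:
  series:
    - [0,[-0.02,0,0.02],[0,0,0]]
    - [0,[0,0,0],[0,0,0]]
    - [0,[0,0,0],[0,0,0]]

```text
t: 21.52
tool_pos: [0.5753, 0.1502, 0.0814]
tool_rot: [0.07, 2.474, -0.024]
contact_force: [-6.0, -2.9, 4.9]
opening: 0.0162
grip_force: 41.0
```

>>> play_rows:
  series:
    - [0.4,[0,0,0],[0,0,0]]
    - [0.5,[0,0,-0.1],[0,0,0]]
    - [0.5,[0,0,-0.7],[0,0,0]]
    - [0.5,[0,0,-1],[0,0,0]]
    - [0.5,[-0.25,-0.95,-0.1],[0,0,0]]
    - [0.5,[-0.25,-0.95,-0.1],[0,0,0]]
    - [0.5,[-0.25,-0.95,0],[0,0,0]]
    - [0.5,[-0.1,-0.9,0],[0,0,0]]

```text
t: 22.52
tool_pos: [0.537, -0.0365, 0.187]
tool_rot: [0.068, 2.471, -0.024]
contact_force: [0.6, -0.4, 0.2]
opening: 0.043
grip_force: 0.0
```

>>> play_rows:
  series:
    - [0.5,[0,0,0],[0,0,0]]
    - [0.5,[0,0,0],[0,0,0]]
    - [0.5,[0,0,0],[0,0,0]]
    - [0.5,[0,0,0],[0,0,0]]

```text
t: 23.02
tool_pos: [0.5363, -0.0336, 0.1843]
tool_rot: [0.067, 2.475, -0.022]
contact_force: [-0.6, 0.2, 0.2]
opening: 0.0426
grip_force: 0.0
```

```bash
python3 snap.py w7 312 130
```

```text
[ 0.53630094 -0.03364208  0.18427583] 0.004583963217272012
expect tip [381.9760943  219.43153075]
```

View pics/w7.png

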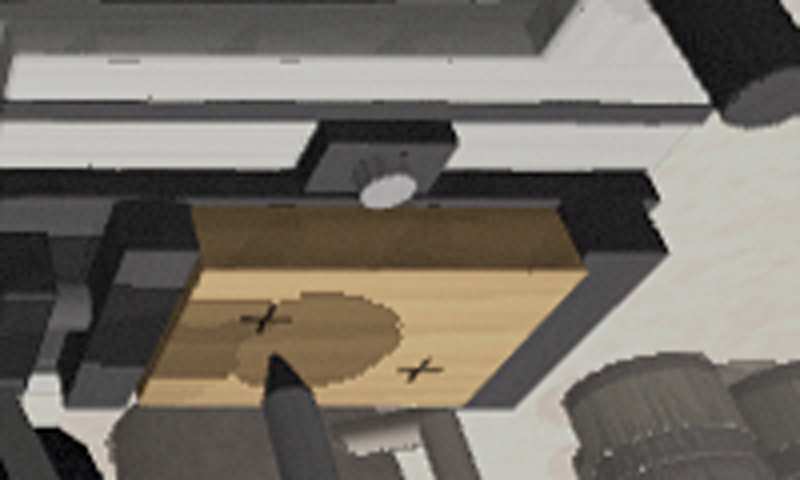

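The punch point is at (276,354), the right cross at (266,320) and the left cross at (418,370). The cross sits just under the punch.

```bash
python3 - <<'E'
from h import *
np.set_printoptions(precision=4,suppress=True)
C=lambda u,v,z:C4("w7",u,v,z,312,130)
tip=C(276,354,.104); mr=C(266,320,.094); ml=C(418,370,.094)
print(tip,"mr-tip",st(mr)-st(tip),"ml-mr",st(ml)-st(mr))
g=cv2.cvtColor(cv2.imread("pics/w7f.png"),6)
print('    ',''.join('%4d'%c for c in range(370,388)))
for y in list(range(204,224)): print(y,''.join('%4d'%v for v in g[y,370:388]),'   ',''.join('%4d'%v for v in g[y+12,408:424]))
E
```

```text
[0.652  0.0796 0.104 ] mr-tip [ 0.0004  0.0001 -0.01  ] ml-mr [0.024  0.0479 0.    ]
      370 371 372 373 374 375 376 377 378 379 380 381 382 383 384 385 386 387
204  160 158 159 159 161 159 159 157 159 157 166 169 158 158 160 159 162 110      111 111 107 129 175 174 175 173 175 175 175 175 174 173 172 173
205  104 100 101 101 102 101 102 100 101  97 156 163 109 102 104 108 109 113      110 107 130 177 174 174 173 174 174 175 173 175 175 173 174 174
206  112 116 115 115 116 115 115 115 118  82  58 112 112 114 112 113 112 112      128 128 174 173 171 170 171 169 169 173 173 166 172 170 171 171
207  116 115 115 115 116 116 115 119 114  45  56 114 117 115 115 114 112 114      172 171 171 172 170 168 167 169 169 165 157 129 166 167 165 167
208  115 117 107 108 107 111 108 110  88  28  91 114 109 109 110 113 113 115      172 171 170 169 171 172 172 173 174 131  60 126 170 170 171 167
209  109 115  59  49  52  71  77  72  33  43  84  86  86  85  83 114 115 114      170 171 173 161 161 159 159 163 165  73  99 158 160 158 158 170
210   95  96  70  66  69  70  59  15  51  66  66  78  78  76 
[... 1282 characters left out ...]
108 110 114  50  23  19  61 103 110 109 111 108      148 148 148 144 158 159 157 177 146 145 145 144 147 146 149 140
220   93  92 111 110 111 108 109 110 113  51  21  23  18  57 104 112 108 109      122 120 122  93  89  77  60  61  62  61  70  70  74  76  74  70
221   91  97 109 108 108 107 110 110 109  34  25  28  29  24  58 103 112 110       79  64  65  66  67  69  67  69  70  69  78  79  85  91  91  92
222   98 110 112 110 112 112 110 109  94  33  24  28  27  19  22  80 108 114       65  68  71  69  72  75  72  74  77  76  88  86  92  92  95  95
223  129 107 108 107 109 112 106 112  92  36  13  30  25  29  23  25  77 112       70  74  74  77  80  79  84  85  87  82  88  89  91  93  93  91
```

```bash
python3 - <<'E'
from h import *
a=np.array([.56,.02,.42]);b=np.array([.652,.0787,.388]);L=lean(0)
for r in plan(a,L,8,cur())+plan(b,L,4,(a,L)): print(r)
E
```

```text
[[-0.4, 0.14, -0.43], [0.0, 0.6, 0.0]]
[[-0.37, 0.14, -0.46], [0.0, 0.6, 0.0]]
[[-0.33, 0.14, -0.49], [0.0, 0.6, 0.0]]
[[-0.29, 0.14, -0.52], [0.0, 0.6, 0.0]]
[[-0.24, 0.14, -0.54], [0.0, 0.6, 0.0]]
[[-0.2, 0.14, -0.56], [0.0, 0.6, 0.0]]
[[-0.15, 0.14, -0.57], [0.0, 0.6, 0.0]]
[[-0.1, 0.14, -0.58], [0.0, 0.6, 0.0]]
[[-0.44, 0.32, 0.16], [0.0, 0.0, 0.0]]
[[-0.44, 0.32, 0.16], [0.0, 0.0, 0.0]]
[[-0.44, 0.32, 0.16], [0.0, 0.0, 0.0]]
[[-0.44, 0.32, 0.16], [0.0, 0.0, 0.0]]
```

>>> play_rows:
  series:
    - [0,[-0.4,0.14,-0.43],[0,0.6,0]]
    - [0,[-0.37,0.14,-0.46],[0,0.6,0]]
    - [0,[-0.33,0.14,-0.49],[0,0.6,0]]
    - [0,[-0.29,0.14,-0.52],[0,0.6,0]]
    - [0,[-0.24,0.14,-0.54],[0,0.6,0]]
    - [0,[-0.2,0.14,-0.56],[0,0.6,0]]
    - [0,[-0.15,0.14,-0.57],[0,0.6,0]]
    - [0,[-0.1,0.14,-0.58],[0,0.6,0]]

```text
t: 24.08
tool_pos: [0.5614, 0.0206, 0.421]
tool_rot: [-0.086, -3.134, -0.001]
contact_force: [0.7, -0.8, -0.6]
opening: 0.0005
grip_force: 0.0
```

>>> play_rows:
  series:
    - [0,[-0.44,0.32,0.16],[0,0,0]]
    - [0,[-0.44,0.32,0.16],[0,0,0]]
    - [0,[-0.44,0.32,0.16],[0,0,0]]
    - [0,[-0.44,0.32,0.16],[0,0,0]]
    - [0,[0,0,0],[0,0,0]]
    - [0,[0,0,0],[0,0,0]]
    - [0,[0,0,0],[0,0,0]]

```text
t: 24.95
tool_pos: [0.6522, 0.0783, 0.3886]
tool_rot: [-0.088, -3.137, -0.001]
contact_force: [0.2, 0.2, -0.1]
opening: 0.0
grip_force: 0.0
```

>>> play_rows:
  series:
    - [0,[0,0,0.4],[0,0,0]]
    - [0,[0,0,0.4],[0,0,0]]
    - [0,[0,0,0.2],[0,0,0]]
    - [0,[0,0,0.2],[0,0,0]]
    - [0,[0,0,0.15],[0,0,0]]
    - [0,[0,0,0.15],[0,0,0]]
    - [0,[0,0,0.1],[0,0,0]]
    - [0,[0,0,0],[0,0,0]]

```text
t: 25.95
tool_pos: [0.652, 0.0785, 0.3131]
tool_rot: [-0.088, -3.139, -0.0]
contact_force: [-10.0, -1.6, 17.1]
opening: 0.0003
grip_force: 8.4
```

>>> play_rows:
  series:
    - [0,[0,0,-0.2],[0,0,0]]
    - [0,[0,0,-0.4],[0,0,0]]
    - [0,[0,0,-0.6],[0,0,0]]
    - [0,[0,0,-0.6],[0,0,0]]
    - [0,[0.8,0,0],[0,0,0]]
    - [0,[0.9,0,0],[0,0,0]]
    - [0,[0.9,-0.3,0],[0,0,0]]
    - [0,[0,0,0],[0,0,0]]

```text
t: 26.95
tool_pos: [0.5205, 0.0707, 0.3986]
tool_rot: [-0.088, -3.138, -0.001]
contact_force: [-0.2, 0.3, -0.2]
opening: 0.0001
grip_force: 0.0
```

```bash
python3 - <<'E'
from h import *
from station import imaging,ctrl
p,r=cur(); o=ctrl.get_obs(); print(p,o["contact_force"],o["t"])
d=imaging.get_image("scene"); a=cv2.imread("pics/scene0.png"); b=d["color"]
# punch cap and point: compare with the start picture; list changed areas
df=cv2.absdiff(a,b).max(2)>45
print("cap area change",df[155:172,282:303].mean(),"pot_a",df[262:285,250:272].mean(),"tin",df[245:265,208:224].mean(),"driver",df[270:295,88:155].mean(),"spare",df[160:182,248:278].mean(),"pot_b",df[160:178,300:312].mean(),"plate",df[320:362,150:195].mean(),"jar",df[288:335,80:120].mean(),"brush",df[130:172,320:342].mean())
E
```

```text
[0.52045473 0.07072088 0.39861005] [-0.19495791  0.2853872  -0.24111607] 26.95
cap area change 0.0 pot_a 0.0 tin 0.0 driver 0.0 spare 0.0 pot_b 0.0 plate 0.0 jar 0.0 brush 0.0
```

```bash
python3 -c "
from station import ctrl
print(ctrl.finish_job())"
```

```text
the job is handed in; nothing more can be done
None
```

I handed the job in at about 27 s: the vise is tight, each cross was within 1 mm of the punch point and pricked with a full 22 mm stroke, the punch is risen with the table left at the right cross, and no bystander showed any change on camera; the prick marks themselves I could not check.

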